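# Centre-mark the end of a steel rod with the bench spring punch

### The job

Put a centre mark in the end of the dark steel rod with the green spring punch: draw the striker back by its red handle until the sear catches and holds it, without forcing it hard against the rubber buffer just behind the catch and without letting it fly while there is no rod in the punch. Then lay the rod in the two saddles, pushed fully home against the end stop, let go of it, and press the yellow trip button, hands off the handle, so that the striker hits the rod. Leave the rod home in the saddles with the striker resting on its end, and do not disturb the other things on the bench.

Things in the scene. Friction and masses are not known exactly. Their poses are not given: they have to be found in the camera images.
- punch: Spring punch, fixed: green base plate 340 x 130 x 12 mm. Origin on the bench under the striker's line (plate: x -165 to 175 mm, y -65 to 65); x is the firing direction, z up. Striker line at y 0, z 40. Front bearing block x 5 to 25, top z 55. Side rails at y +-25, top z 32. Spring barrel x -137 to -113, top z 53; rear bracket x -155 to -137, top z 55.
- striker (a joint): Draw of the striker (m): 0 forward, grows as pulled back along punch -x. Spring: 4 N at 0, plus 0.13 N per mm. Tip at punch x = 48 mm minus draw: forward, it stands 8 mm inside the rod's space; it rests at 0.008 on a rod that is home. A hidden sear catches it at a draw of 26 to 44 mm, different each time. From 15 mm before the catch, riding over the sear adds 1 to 4 N, gone at the catch.
- draw_handle (a point): Middle of the top of the red draw handle, an upright plate on the striker's dark carriage: 12 mm thick along punch x, 28 mm wide, z 52 to 96 above the bench. Lies at punch (-30 mm minus draw, 0, 96). Can be pinched, or pushed back from its +x side (free there above z 55). Let go, a caught striker creeps forward up to 3 mm and stays; an uncaught one flies forward.
- buffer: Dark rubber buffer hidden under the carriage between the rails. The striker meets it 2 mm past the catch, whatever the catch; from there the pull rises by a further 3 N per mm. Origin = origin of the punch when unloaded.
- trip (a joint): How far the trip button is pressed (m): 0 up, 0.010 bottom. Return spring 1 N at the top, 2.6 N at the bottom; up to about 5 N are needed while the sear is loaded. The sear lets go at about 5 to 6 mm. It also dips while the striker rides over the sear and rises as it catches.
- trip_top (a point): Middle of the top of the yellow trip button, 19 mm across, z 42 mm above the bench, at punch (-56, -50) mm, in a black sleeve (26 mm across, top z 29). Pressed straight down.
- rod_seat (a point): Where the rod's origin lies when home: punch (92.5, 0, 33.5) mm, axes as the punch; the rod then lies along x. Two steel saddles, 12 mm long, at punch x 60 and 125, slot 17 mm wide (floor z 33.5, walls to z 41, flared lead-in to z 48). Between them (x 66 to 119) fingers may go down to the base plate, z 12.
- end_stop (a point): Middle of the face of the end stop, a dark steel block 50 mm wide, top z 65: punch (145, 0, 40) mm. The far end of the rod must bear on it.
- steel_rod: Dark steel rod, 13 mm thick, 105 mm long, 0.1 kg, lying on the bench. Origin at the middle of its underside, y along the rod, z up. Either end may face the striker.
- wax_pot: Bystander: white and blue wax pot, 69 mm across, 41 mm tall; origin under its middle.
- tape_roll: Bystander: roll of masking tape, 98 mm across, 25 mm tall; origin under its middle.
- sample_tile: Bystander: red sample tile with shell inlay, 60 x 60 x 6 mm; origin under its middle.

How it is judged:
By the outcome, as a careful person would: the job done as asked, in the order asked, and still so for the second after the job is handed in, with the robot touching nothing.
It also fails if it takes over 66 s, if anything falls off the work surface, if the arm or the gripper's body presses on something with over 40 N, if the wrist force passes 120 N, or if a joint passes its speed limit or range.

### The arm

A 7-joint arm with a two-finger parallel gripper is mounted at the origin on a cart in front of the work surface, level with it; the furniture and walls round the work are solid. World frame = base frame: x ahead of the robot, y to its left, z up, the work surface at z = 0. Lengths are in m, angles in rad, forces in N, time in s.
With the tool pointing down it reaches from about 0.35 to 0.9 m from the base axis. Payload 19.9 kg.
Tool frame: the origin (TCP) lies on the centre line of the jaws, within the pads' length; the fingertips stand 19 mm ahead of it and the grasp point (between the pads) is the TCP (bot.nose_length is the distance from the TCP to the fingertips, in m); z points along the fingers, y is the line along which they close (so a half turn about z gives the same grasp; the last joint's range is limited). The gripper opens to 85 mm and grips with 20 to 120 N. Pads are 22 mm wide; open, the fingers measure 114 mm over their backs; the gripper's body (76 mm by 85 mm) begins 54 mm behind the grasp point. The pads swing forward as they close: fully open they stand 13 mm farther back than shut.
Start: joints at [1.099, 0.417, -0.01, 1.614, 0.005, 1.111, -0.053], TCP at [0.261, -0.568, 0.25] pointing down, gripper open.
Joint ranges: [-2.81, 2.81], [-0.39, 2.02], [-1.27, 1.25], [0.06, 2.57], [-1.19, 4.33], [0.19, 2], [-2.82, 2.82]. Speed limits (rad/s): [1.89, 1.89, 2.39, 2.39, 3.01, 3.01, 3.01].

### API

Orientations are given as a 3x3 rotation matrix whose columns are the frame's x, y, z axes.
In Python, from cell import bot gives the robot as it stands. The module is installed in compiled form; this text tells all that it offers.
- The arm moves only by the shell command python3 -m inch 'ROWS' [OPENING] [FORCE]. ROWS is a JSON list of rows, 1 to 5 of them, each of 6 numbers: dx, dy, dz in m, then a rotation vector rx, ry, rz in rad; each row is the pose to reach, as a shift and turn from the pose commanded when the command began, along the tool's axes at that moment; what a row does not reach only later rows make up. A row lasts 1/12 s, in which the tool goes at most 0.0417 m and 0.125 rad, less where a joint would pass 70% of its speed; a pose out of reach is approached as far as the arm can. OPENING is the finger opening in m, set as the command begins (- or left out keeps the last). The fingers move at their own pace and stop on an object; FORCE is the grip in N (left out, the last holds). Time passes only in rows, so rows that do not move let the fingers close. It prints the time, the measured TCP pose, the force, the opening and the grip force at its end.
- bot.read_state(): the state, without advancing time (a new reading comes with each control period).
- bot.read_camera(name): name is "scene" or "top" or "wrist"; returns the picture (420x560x3 uint8, red, green, blue); there is no depth.
- bot.calibration(name): a dict with "fx", "fy", "cx", "cy" (pixels), "dist" ([k1, k2, p1, p2, k3] as OpenCV has them; the pictures are not rectified), "eye" and "orientation" of the camera in the world; the wrist camera has in their place "mount" (4x4, takes a point from camera to tool coordinates, whose origin is the TCP and whose axes are the flange's). Camera axes: x right, y down, z forward; pixel columns grow to the right and rows downward; lengths in m; the calibration is good to about 2 mm. A picture is of the moment at which its call begins: read the wrist's pose just before it. calibration takes no time and is no camera call.
- bot.sign_off(): hands the job in; it is judged then, once.
The state is a dict: "time_s": time; "qpos": joint angles; "joint_velocities": joint speeds; "tau": joint torques, N m; "ee_pos": TCP position; "eef_rot": TCP orientation; "contact_force": force on the tool from outside, world axes, zero at the start; "ft_torque": the same for the moment, N m; "grip_width": finger opening in m; "grip_force": force on a finger pad.
Only numpy, scipy, OpenCV 4.12 (cv2) and the standard library are available. Lean on these libraries where they do the work, as an engineer would, in place of code of your own. Each camera call takes 0.05 s, during which the arm holds its last target. There are 200 camera calls.

## Working session

There is one attempt and no reset: what is moved stays moved. The work goes in short steps, Python scripts to look and compute and a shell command to move; the robot and the scene stay as the last step left them, time stands still between calls to the robot, and variables do not carry over. Pictures are saved under pics/ and viewed, at most 10 in all, crops included, and the job is handed in when it is done.

```bash
mkdir -p pics
python3 - <<'E'
from cell import bot
import cv2,numpy as np
np.set_printoptions(precision=4,suppress=True)
s=bot.read_state();print(s['time_s'],s['ee_pos'],s['eef_rot'],bot.nose_length)
for n in("scene","top"):
    c=bot.calibration(n);print(n,c)
    im=bot.read_camera(n);cv2.imwrite(f"pics/{n}0.png",im[:,:,::-1])
print(bot.calibration("wrist"))
a=cv2.imread("pics/scene0.png");b=cv2.imread("pics/top0.png")
E
```

```text
0.0 [ 0.2608 -0.5676  0.2497] [[ 0.9086  0.4176 -0.0006]
 [ 0.4176 -0.9086  0.0011]
 [-0.0001 -0.0012 -1.    ]] 0.019
scene {'fx': 402.2414966086125, 'fy': 402.2414966086125, 'cx': 277.88483278262305, 'cy': 208.14573589742025, 'dist': array([-0.1012,  0.    ,  0.    ,  0.    ,  0.    ]), 'eye': array([ 0.2018, -0.3339,  0.5325]), 'orientation': array([[ 0.9013, -0.2241,  0.3707],
       [-0.4332, -0.4743,  0.7664],
       [ 0.0041, -0.8513, -0.5246]])}
top {'fx': 420.77865325870715, 'fy': 420.77865325870715, 'cx': 273.14783881593695, 'cy': 213.9002182027373, 'dist': array([-0.001,  0.   ,  0.   ,  0.   ,  0.   ]), 'eye': array([0.4138, 0.3056, 1.251 ]), 'orientation': array([[-0.0286, -0.9961,  0.0829],
       [-0.9995,  0.0294,  0.0088],
       [-0.0112, -0.0826, -0.9965]])}
{'fx': 295.6422880159276, 'fy': 295.6422880159276, 'cx': 281.21448923591373, 'cy': 207.90843967468857, 'dist': array([0.0056, 0.    , 0.    , 0.    , 0.    ]), 'mount': array([[ 0.0007, -0.9578, -0.2876,  0.0735],
       [ 1.    ,  0.0008, -0.0005,  0.0001],
       [ 0.0007, -0.2876,  0.9578, -0.1222],
       [ 0.    ,  0.    ,  0.    ,  1.    ]])}
```

View pics/top0.png

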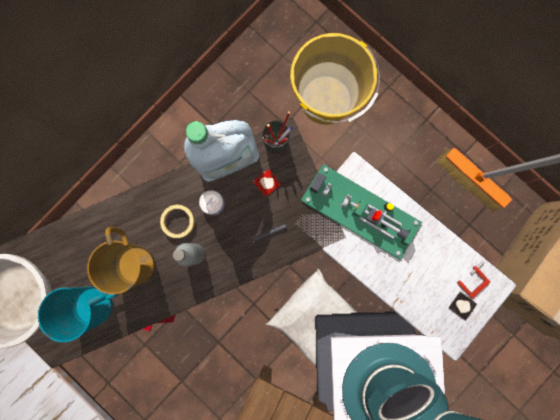

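View pics/scene0.png

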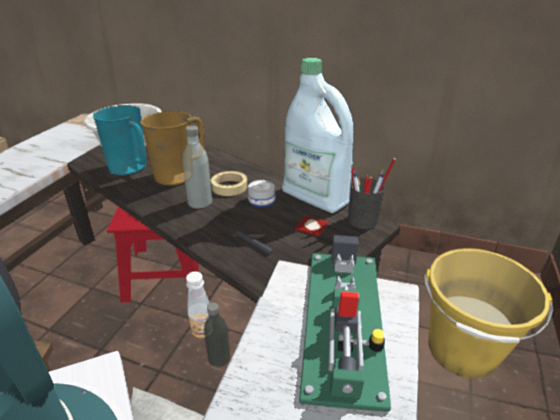

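The top view shows the punch at about (360,210), with the end stop up-left at (317,183), the red handle at (377,215) and the trip at (389,207). The rod lies on the dark bench at about (270,232). In the scene view the handle is at (348,303), the trip at (377,340) and the rod at (254,243).

```bash
cat > h.py <<'E'
from cell import bot
import cv2,numpy as np
np.set_printoptions(precision=4,suppress=True)
def cam(n,s=None):
    c=bot.calibration(n);K=np.array([[c['fx'],0,c['cx']],[0,c['fy'],c['cy']],[0,0,1]])
    if n=='wrist':
        R0=np.array(s['eef_rot']);m=c['mount'];R=R0@m[:3,:3];e=np.array(s['ee_pos'])+R0@m[:3,3]
    else: R,e=np.array(c['orientation']),np.array(c['eye'])
    return K,np.array(c['dist']),R,e
def ray(C,p):
    K,d,R,e=C
    u=cv2.undistortPoints(np.float64(p).reshape(-1,1,2),K,d).reshape(-1,2)
    v=np.c_[u,np.ones(len(u))]@R.T
    return e,v/np.linalg.norm(v,axis=1)[:,None]
def onz(C,p,z):
    e,v=ray(C,p);return e+v*((z-e[2])/v[:,2])[:,None]
def tri(C1,p1,C2,p2):
    (e1,v1),(e2,v2)=ray(C1,p1),ray(C2,p2);v1=v1[0];v2=v2[0]
    t=np.linalg.lstsq(np.c_[v1,-v2],e2-e1,rcond=None)[0]
    a,b=e1+t[0]*v1,e2+t[1]*v2
    return (a+b)/2,np.linalg.norm(a-b)
def proj(C,P):
    K,d,R,e=C;return cv2.projectPoints(np.float64(P).reshape(-1,1,3),cv2.Rodrigues(R.T)[0],-R.T@e,K,d)[0].reshape(-1,2)
def blob(im,lo,hi,box=None,big=True):
    hsv=cv2.cvtColor(im,cv2.COLOR_BGR2HSV);m=cv2.inRange(hsv,np.array(lo),np.array(hi))
    if box: k=np.zeros_like(m);x0,y0,x1,y1=box;k[y0:y1,x0:x1]=255;m&=k
    return max(cv2.findContours(m,cv2.RETR_EXTERNAL,cv2.CHAIN_APPROX_NONE)[0],key=cv2.contourArea)
def cen(c):
    M=cv2.moments(c);return np.array([M['m10'],M['m01']])/M['m00']
E
python3 - <<'E'
from h import *
T,S=cam('top'),cam('scene');t=cv2.imread('pics/top0.png');s=cv2.imread('pics/scene0.png')
for nm,lo,hi,bt,bs in[('trip',(22,150,120),(35,255,255),(380,198,400,215),(365,325,390,352)),('red',(0,150,110),(8,255,255),(365,205,390,228),(330,285,365,322))]:
    a,b=blob(t,lo,hi,bt),blob(s,lo,hi,bs);print(nm,cen(a),cen(b),cv2.contourArea(a),cv2.contourArea(b),tri(T,cen(a),S,cen(b)),cv2.boundingRect(b))
g=blob(t,(60,80,40),(90,255,200),(295,155,430,270));r=cv2.minAreaRect(cv2.convexHull(g));bx=cv2.boxPoints(r)
q=onz(T,bx,.012);print(r,q,np.linalg.norm(q-np.roll(q,1,0),axis=1),q.mean(0))
g=blob(s,(60,80,40),(90,255,200),(290,240,400,420));ap=cv2.approxPolyDP(cv2.convexHull(g),6,True).reshape(-1,2)
q=onz(S,ap,.012);print(ap,q)
for n,im in(('top',t[215:255,235:305]),('scene',s[220:270,215:300])):
    cv2.imwrite(f'pics/rod_{n}.png',cv2.resize(im,None,fx=8,fy=8,interpolation=cv2.INTER_CUBIC))
a=cv2.resize(t[215:255,245:305],(600,400));b=cv2.resize(s[215:270,215:300],(800-60,480))
cv2.imwrite('pics/rods.png',np.vstack([cv2.resize(t[212:252,235:305],(525,300)),cv2.resize(s[220:270,212:300],(525,298))]))
E
```

```text
trip [389.4153 206.1093] [376.6889 336.9037] 30.5 90.0 (array([ 0.5274, -0.0208,  0.0344]), np.float64(0.0007498019308872382)) (372, 330, 11, 14)
red [376.641  214.9414] [348.0155 303.9166] 45.5 375.5 (array([0.4999, 0.0271, 0.076 ]), np.float64(0.000424695909143484)) (339, 292, 19, 25)
((360.921142578125, 211.44598388671875), (115.62907409667969, 43.22526550292969), 30.846586227416992) [[ 0.5548  0.2353  0.012 ]
 [ 0.664   0.1656  0.012 ]
 [ 0.4786 -0.1189  0.012 ]
 [ 0.3721 -0.0482  0.012 ]] [0.3373 0.1296 0.3396 0.1278] [0.5174 0.0585 0.012 ]
[[314 253]
 [374 258]
 [388 410]
 [300 401]] [[ 0.5604  0.2328  0.012 ]
 [ 0.6642  0.1642  0.012 ]
 [ 0.4764 -0.1203  0.012 ]
 [ 0.3736 -0.0531  0.012 ]]
```

View pics/rods.png

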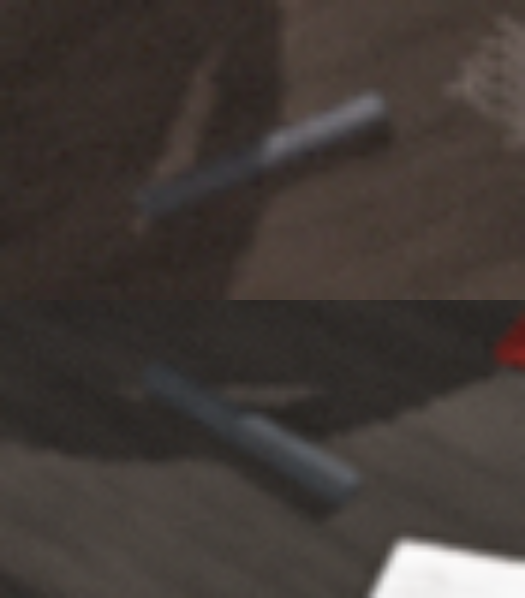

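The crop shows the rod's ends at top px (254,239) and (286,226), and at scene px (237,233) and (270,252). I'll start moving towards the punch and work out the rod at the same time.

```bash
python3 -m inch '[[0.03,-0.0285,0,0,0,0],[0.06,-0.057,0,0,0,0],[0.09,-0.0855,0,0,0,0],[0.12,-0.114,0,0,0,0],[0.15,-0.1425,0,0,0,0]]' 0.04 60
python3 -m inch '[[0.03,-0.0285,0,0,0,0],[0.06,-0.057,0,0,0,0],[0.09,-0.0855,0,0,0,0],[0.12,-0.114,0,0,0,0],[0.15,-0.1425,0,0,0,0]]'
python3 -m inch '[[0.03,-0.0285,0,0,0,0],[0.06,-0.057,0,0,0,0],[0.09,-0.0855,0,0,0,0],[0.12,-0.114,0,0,0,0],[0.15,-0.1425,0,0,0,0]]'
python3 -m inch '[[0,0,0,0,0,0.125],[0,0,0,0,0,0.25],[0,0,0,0,0,0.375],[0,0,0,0,0,0.5],[0,0,0,0,0,0.625]]'
python3 -m inch '[[0,0,0,0,0,0.125],[0,0,0,0,0,0.25],[0,0,0,0,0,0.375],[0,0,0,0,0,0.38],[0,0,0,0,0,0.38]]'
python3 - <<'E'
from h import *
T,S=cam('top'),cam('scene')
A,ea=tri(T,[254.3,238.7],S,[237.5,232.6]);B,eb=tri(T,[285.7,225.7],S,[269.8,251.9]);print(A,ea,B,eb,np.linalg.norm(A-B))
s=bot.read_state();print(s['time_s'],s['ee_pos'],s['eef_rot'],s['qpos'])
im=bot.read_camera('wrist');cv2.imwrite('pics/w1.png',im[:,:,::-1]);np.savez('w1.npz',ee_pos=s['ee_pos'],eef_rot=s['eef_rot'])
E
```

```text
time_s: 0.52
ee_pos: [0.3379, -0.3738, 0.2501]
eef_rot: [[0.909, 0.417, -0.0], [0.417, -0.909, 0.0], [-0.0, -0.0, -1.0]]
contact_force: [0.9, -0.4, 0.0]
grip_width: 0.0401
grip_force: 0.0
time_s: 0.93
ee_pos: [0.4147, -0.1817, 0.2503]
eef_rot: [[0.909, 0.417, -0.0], [0.417, -0.909, -0.0], [-0.0, 0.0, -1.0]]
contact_force: [1.6, -1.7, -0.2]
grip_width: 0.04
grip_force: 0.0
time_s: 1.35
ee_pos: [0.4915, 0.0104, 0.2503]
eef_rot: [[0.909, 0.417, -0.0], [0.417, -0.909, -0.0], [-0.0, 0.0, -1.0]]
contact_force: [0.4, -1.2, 0.5]
grip_width: 0.0399
grip_force: 0.0
time_s: 1.77
ee_pos: [0.4912, 0.0086, 0.25]
eef_rot: [[0.98, -0.199, -0.001], [-0.199, -0.98, 0.0], [-0.001, 0.0, -1.0]]
contact_force: [-0.3, -0.4, 0.4]
grip_width: 0.0399
grip_force: 0.0
time_s: 2.18
ee_pos: [0.4912, 0.0085, 0.2501]
eef_rot: [[0.842, -0.54, -0.0], [-0.54, -0.842, 0.0], [-0.0, 0.0, -1.0]]
contact_force: [0.6, -0.2, -0.5]
grip_width: 0.0404
grip_force: 0.0
[0.4445 0.3746 0.009 ] 0.001970430410215072 [0.4809 0.2806 0.0079] 0.0006109472955521103 0.10074554826802544
2.1833 [0.4912 0.0085 0.2501] [[ 0.8416 -0.5401 -0.0004]
 [-0.5401 -0.8416  0.    ]
 [-0.0003  0.0002 -1.    ]] [ 0.2044  0.1923 -0.3191  1.9295  0.0699  1.0308 -2.2866]
```

View pics/w1.png

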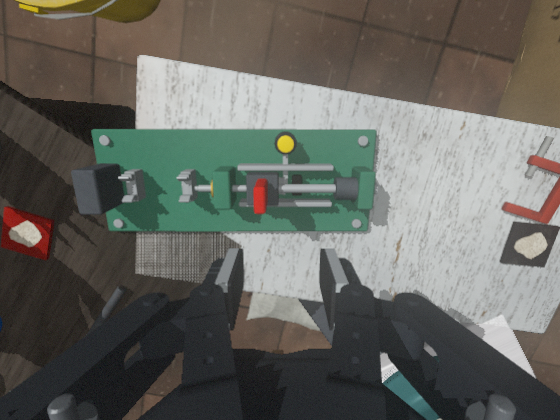

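The wrist view shows the whole punch: the plate from (94,130) to (376,232), the red handle at (260,195), the yellow trip at (285,144), the saddles at x≈131 and 186, and the end stop on the left. Next I'll refine the pose from this view.

Run:
```python
from h import *
s=np.load('w1.npz');W,T,S=cam('wrist',s),cam('top'),cam('scene');w=cv2.imread('pics/w1.png')
g=blob(w,(60,80,40),(90,255,200),(60,100,400,260));h=cv2.convexHull(g);ap=cv2.approxPolyDP(h,6,True).reshape(-1,2);print(ap.tolist())
# line fits on the two long edges and right edge, at z=.012
g=g.reshape(-1,2)
top=g[(g[:,1]<140)&(g[:,0]>125)&(g[:,0]<370)];bot_=g[(g[:,1]>222)&(g[:,0]>125)&(g[:,0]<360)];rt=g[(g[:,0]>362)&(g[:,1]>140)&(g[:,1]<222)]
def line(p):
    q=onz(W,p,.012)[:,:2];return [float(v) for v in cv2.fitLine(np.float32(q),cv2.DIST_HUBER,0,1e-4,1e-4).ravel()]
L1,L2,L3=map(line,(top,bot_,rt))
for L in(L1,L2,L3):print(np.degrees(np.arctan2(L[1],L[0]))%180,L[2:])
a=(np.arctan2(L1[1],L1[0])%np.pi+np.arctan2(L2[1],L2[0])%np.pi)/2
u=np.array([np.cos(a),np.sin(a)]);v=np.array([-u[1],u[0]])
y1,y2=np.array(L1[2:])@v,np.array(L2[2:])@v;x3=np.array(L3[2:])@u
O=u*(x3+.165)+v*(y1+y2)/2;print('yaw',np.degrees(a),'width',y2-y1,'O',O)
y=blob(w,(22,150,120),(35,255,255),(265,125,305,160));r=blob(w,(0,150,110),(8,255,255),(245,170,275,220))
print('trip',cen(y),tri(W,cen(y),S,[376.7,335.5]),'pred',O-.056*u-.05*v)
print('red',cv2.boundingRect(r),cv2.boxPoints(cv2.minAreaRect(r)).tolist())
H=O-.03*u;P=[[*(H+dx*u+dy*v),.096] for dx in(-.006,.006) for dy in(-.014,.014)];print('handle pred',H,proj(W,P).tolist())
for dx,nm in((.145,'stop'),):
    P=[[*(O+.145*u+dy*v),.065] for dy in(-.025,.025)];print(nm,proj(W,P).tolist())
P=[[*(O+x*u+dy*v),.048] for x in(.06,.125) for dy in(-.0085,.0085)];print('saddle',proj(W,P).tolist())
```

```text
[[91, 130], [373, 130], [366, 229], [110, 230]]
57.36333009573577 [0.5457442402839661, -0.019158702343702316]
57.346651363564 [0.4551342725753784, 0.07286939024925232]
147.74836021453677 [0.4332292973995209, -0.08512762188911438]
yaw 57.354990729649884 width 0.1259391477586254 O [0.519  0.0559]
trip [285.078  143.6415] (array([ 0.5282, -0.0198,  0.0359]), np.float64(0.0012462933960308285)) pred [ 0.5309 -0.0183]
red (254, 179, 12, 35) [[254.0, 179.0], [265.0, 179.0], [265.0, 213.0], [254.0, 213.0]]
handle pred [0.5028 0.0306] [[261.66839899986263, 186.23169209381123], [262.2158591819943, 214.12366050306562], [249.10316616653955, 186.23165318617777], [250.00049713392832, 214.1244753806643]]
stop [[89.67561538392653, 169.37316609956494], [98.27947467847713, 214.96735856837697]]
saddle [[178.40452517047225, 181.6537474922186], [179.91769731356456, 196.42035657205327], [119.9702259356458, 181.63216694075734], [122.34687226235198, 196.41288233652904]]
```

Combining the views (wrist trip and handle, top plate) gives a punch origin of about (0.516, 0.054), yaw 57.2°, and the handle at about (0.500, 0.029). I'll descend over the handle and pinch it.

```bash
python3 -m inch '[[-0.0036,-0.0218,0.02,0,0,0],[-0.0036,-0.0218,0.06,0,0,0],[-0.0036,-0.0218,0.09,0,0,0],[-0.0036,-0.0218,0.1,0,0,0],[-0.0036,-0.0218,0.1,0,0,0]]' 0.04 40
python3 - <<'E'
from h import *
s=bot.read_state();im=bot.read_camera('wrist');cv2.imwrite('pics/w2.png',im[:,:,::-1])
W=cam('wrist',s);w=im[:,:,::-1].copy()
r=blob(w,(0,150,90),(8,255,255),(150,100,420,400));print(cv2.boundingRect(r),s['ee_pos'])
E
```

```text
time_s: 2.65
ee_pos: [0.499, 0.0286, 0.1484]
eef_rot: [[0.841, -0.541, -0.004], [-0.541, -0.841, 0.0], [-0.004, 0.002, -1.0]]
contact_force: [-0.9, -0.6, -0.3]
grip_width: 0.04
grip_force: 0.0
(272, 199, 18, 55) [0.499  0.0286 0.1484]
```

View pics/w2.png

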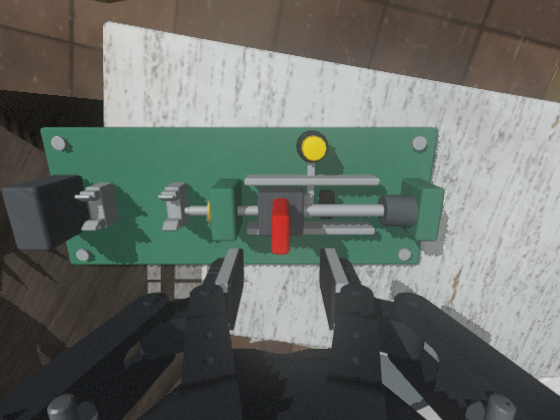

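The handle at (281,225) is centred between the fingers, so I'll descend and pinch.

```bash
python3 -m inch '[[0,0,0.03,0,0,0],[0,0,0.055,0,0,0],[0,0,0.067,0,0,0],[0,0,0.067,0,0,0],[0,0,0.067,0,0,0]]' 0.03
python3 -m inch '[[0,0,0,0,0,0],[0,0,0,0,0,0],[0,0,0,0,0,0],[0,0,0,0,0,0],[0,0,0,0,0,0]]' 0.0 40
python3 -m inch '[[0,0,0,0,0,0],[0,0,0,0,0,0]]'
```

```text
time_s: 3.12
ee_pos: [0.5011, 0.0287, 0.0848]
eef_rot: [[0.84, -0.543, 0.001], [-0.543, -0.84, 0.0], [0.001, -0.001, -1.0]]
contact_force: [0.4, -0.5, -0.4]
grip_width: 0.0303
grip_force: 0.0
time_s: 3.53
ee_pos: [0.5009, 0.0281, 0.0852]
eef_rot: [[0.839, -0.543, 0.002], [-0.543, -0.839, -0.001], [0.002, -0.0, -1.0]]
contact_force: [-5.3, -4.0, 14.3]
grip_width: 0.0112
grip_force: 41.1
time_s: 3.7
ee_pos: [0.5009, 0.0281, 0.0852]
eef_rot: [[0.839, -0.543, 0.002], [-0.543, -0.839, -0.001], [0.002, -0.0, -1.0]]
contact_force: [-5.6, -5.2, 14.5]
grip_width: 0.011
grip_force: 41.1
```

```bash
python3 -m inch '[[0,0,-0.002,0,0,0],[0,0,-0.004,0,0,0],[0,0,-0.004,0,0,0]]'
```

```text
time_s: 3.95
ee_pos: [0.4999, 0.028, 0.087]
eef_rot: [[0.839, -0.544, -0.0], [-0.544, -0.839, -0.0], [-0.0, 0.0, -1.0]]
contact_force: [8.9, -1.2, -34.8]
grip_width: 0.0109
grip_force: 41.4
```

```bash
cat > f.py <<'E'
from h import *
s=bot.read_state();u=np.array([.5417,.8406]);p=np.array(s['ee_pos']);f=np.array(s['contact_force'])
print('t %.2f draw(mm) %.2f lat %.2f z %.1f | Fu %.1f Fv %.1f Fz %.1f g %.1f'%(s['time_s'],-1e3*((p[:2]-[.5,.0288])@u),1e3*((p[:2]-[.5,.0288])@[-u[1],u[0]]),p[2]*1e3,f[:2]@u,f[:2]@[-u[1],u[0]],f[2],s['grip_force']))
E
python3 -m inch '[[0,0,0.0028,0,0,0],[0,0,0.0028,0,0,0],[0,0,0.0028,0,0,0]]' >/dev/null; python3 f.py
python3 -m inch '[[0,0.002,0,0,0,0],[0,0.004,0,0,0,0],[0,0.004,0,0,0,0]]' >/dev/null; python3 f.py
python3 -m inch '[[0,0.002,0,0,0,0],[0,0.004,0,0,0,0],[0,0.004,0,0,0,0]]' >/dev/null; python3 f.py
```

```text
t 4.20 draw(mm) 0.09 lat -0.61 z 86.4 | Fu -7.6 Fv 6.9 Fz 23.9 g 50.3
t 4.45 draw(mm) 2.70 lat -0.62 z 86.5 | Fu 3.4 Fv 4.8 Fz 11.1 g 48.7
t 4.70 draw(mm) 6.62 lat -0.62 z 86.5 | Fu 4.6 Fv 5.2 Fz 11.3 g 48.7
```

```bash
python3 -m inch '[[0,0.002,0,0,0,0],[0,0.004,0,0,0,0],[0,0.004,0,0,0,0]]' >/dev/null; python3 f.py
python3 -m inch '[[0,0.002,0,0,0,0],[0,0.004,0,0,0,0],[0,0.004,0,0,0,0]]' >/dev/null; python3 f.py
python3 -m inch '[[0,0.002,0,0,0,0],[0,0.004,0,0,0,0],[0,0.004,0,0,0,0]]' >/dev/null; python3 f.py
python3 -m inch '[[0,0.001,0,0,0,0],[0,0.002,0,0,0,0],[0,0.002,0,0,0,0]]' >/dev/null; python3 f.py
python3 -m inch '[[0,0.001,0,0,0,0],[0,0.002,0,0,0,0],[0,0.002,0,0,0,0]]' >/dev/null; python3 f.py
python3 -m inch '[[0,0.001,0,0,0,0],[0,0.002,0,0,0,0],[0,0.002,0,0,0,0]]' >/dev/null; python3 f.py
```

```text
t 4.95 draw(mm) 10.52 lat -0.62 z 86.5 | Fu 5.2 Fv 4.4 Fz 10.9 g 48.7
t 5.20 draw(mm) 14.45 lat -0.59 z 86.5 | Fu 6.0 Fv 5.3 Fz 11.5 g 48.7
t 5.45 draw(mm) 18.38 lat -0.64 z 86.5 | Fu 6.5 Fv 5.5 Fz 10.5 g 48.7
t 5.70 draw(mm) 20.23 lat -0.60 z 86.5 | Fu 6.8 Fv 6.4 Fz 10.7 g 48.6
t 5.95 draw(mm) 22.20 lat -0.64 z 86.5 | Fu 6.4 Fv 4.7 Fz 10.3 g 48.6
t 6.20 draw(mm) 24.15 lat -0.63 z 86.5 | Fu 6.8 Fv 5.7 Fz 10.0 g 48.6
```

```bash
python3 -m inch '[[0,0.001,0,0,0,0],[0,0.001,0,0,0,0],[0,0.001,0,0,0,0]]' >/dev/null; python3 f.py
python3 -m inch '[[0,0.001,0,0,0,0],[0,0.001,0,0,0,0],[0,0.001,0,0,0,0]]' >/dev/null; python3 f.py
python3 -m inch '[[0,0.001,0,0,0,0],[0,0.001,0,0,0,0],[0,0.001,0,0,0,0]]' >/dev/null; python3 f.py
python3 -m inch '[[0,0.001,0,0,0,0],[0,0.001,0,0,0,0],[0,0.001,0,0,0,0]]' >/dev/null; python3 f.py
```

```text
t 6.45 draw(mm) 25.03 lat -0.62 z 86.5 | Fu 6.5 Fv 5.4 Fz 10.5 g 48.6
t 6.70 draw(mm) 25.99 lat -0.65 z 86.5 | Fu 7.2 Fv 4.4 Fz 10.3 g 48.6
t 6.95 draw(mm) 26.96 lat -0.63 z 86.5 | Fu 7.1 Fv 4.5 Fz 10.8 g 48.6
t 7.20 draw(mm) 27.81 lat -0.63 z 86.5 | Fu 8.2 Fv 5.3 Fz 10.1 g 48.4
```

```bash
python3 -m inch '[[0,0.001,0,0,0,0],[0,0.001,0,0,0,0],[0,0.001,0,0,0,0]]' >/dev/null; python3 f.py
python3 -m inch '[[0,0.001,0,0,0,0],[0,0.001,0,0,0,0],[0,0.001,0,0,0,0]]' >/dev/null; python3 f.py
python3 -m inch '[[0,0.001,0,0,0,0],[0,0.001,0,0,0,0],[0,0.001,0,0,0,0]]' >/dev/null; python3 f.py
```

```text
t 7.45 draw(mm) 28.77 lat -0.64 z 86.5 | Fu 8.6 Fv 5.7 Fz 9.9 g 48.4
t 7.70 draw(mm) 29.74 lat -0.61 z 86.5 | Fu 8.8 Fv 5.7 Fz 10.1 g 48.4
t 7.95 draw(mm) 30.66 lat -0.59 z 86.5 | Fu 9.7 Fv 5.0 Fz 10.2 g 48.3
```

```bash
python3 -m inch '[[0,0.001,0,0,0,0],[0,0.001,0,0,0,0],[0,0.001,0,0,0,0]]' >/dev/null; python3 f.py
python3 -m inch '[[0,0.001,0,0,0,0],[0,0.001,0,0,0,0],[0,0.001,0,0,0,0]]' >/dev/null; python3 f.py
```

```text
t 8.20 draw(mm) 31.66 lat -0.66 z 86.5 | Fu 9.8 Fv 5.8 Fz 8.8 g 48.3
t 8.45 draw(mm) 32.62 lat -0.62 z 86.5 | Fu 9.5 Fv 5.0 Fz 9.7 g 48.3
```

```bash
python3 -m inch '[[0,0.001,0,0,0,0],[0,0.001,0,0,0,0],[0,0.001,0,0,0,0]]' >/dev/null; python3 f.py
python3 -m inch '[[0,0.001,0,0,0,0],[0,0.001,0,0,0,0],[0,0.001,0,0,0,0]]' >/dev/null; python3 f.py
python3 -m inch '[[0,0.001,0,0,0,0],[0,0.001,0,0,0,0],[0,0.001,0,0,0,0]]' >/dev/null; python3 f.py
```

```text
t 8.70 draw(mm) 33.58 lat -0.63 z 86.5 | Fu 10.5 Fv 4.9 Fz 9.0 g 48.3
t 8.95 draw(mm) 34.57 lat -0.64 z 86.5 | Fu 9.3 Fv 4.8 Fz 9.3 g 48.3
t 9.20 draw(mm) 35.51 lat -0.63 z 86.5 | Fu 9.8 Fv 5.6 Fz 9.2 g 48.2
```

```bash
python3 -m inch '[[0,0.001,0,0,0,0],[0,0.001,0,0,0,0],[0,0.001,0,0,0,0]]' >/dev/null; python3 f.py
python3 -m inch '[[0,0.001,0,0,0,0],[0,0.001,0,0,0,0],[0,0.001,0,0,0,0]]' >/dev/null; python3 f.py
```

```text
t 9.45 draw(mm) 36.66 lat -0.63 z 86.5 | Fu 9.2 Fv 5.4 Fz 10.5 g 48.4
t 9.70 draw(mm) 37.77 lat -0.64 z 86.5 | Fu 9.3 Fv 5.5 Fz 10.1 g 48.5
```

The load looks to have dropped near 36–37 mm, so I'll ease forward while still holding to test whether it has caught.

```bash
python3 -m inch '[[0,-0.001,0,0,0,0],[0,-0.001,0,0,0,0],[0,-0.001,0,0,0,0]]' >/dev/null; python3 f.py
python3 -m inch '[[0,-0.001,0,0,0,0],[0,-0.001,0,0,0,0],[0,-0.001,0,0,0,0]]' >/dev/null; python3 f.py
python3 -m inch '[[0,-0.001,0,0,0,0],[0,-0.001,0,0,0,0],[0,-0.001,0,0,0,0]]' >/dev/null; python3 f.py
```

```text
t 9.95 draw(mm) 36.75 lat -0.62 z 86.5 | Fu 8.9 Fv 6.2 Fz 10.0 g 48.5
t 10.20 draw(mm) 35.80 lat -0.65 z 86.5 | Fu 8.1 Fv 5.2 Fz 11.2 g 48.5
t 10.45 draw(mm) 34.69 lat -0.65 z 86.5 | Fu 9.4 Fv 4.5 Fz 9.8 g 48.4
```

```bash
python3 -m inch '[[0,-0.001,0,0,0,0],[0,-0.001,0,0,0,0],[0,-0.001,0,0,0,0]]' >/dev/null; python3 f.py
python3 -m inch '[[0,-0.001,0,0,0,0],[0,-0.001,0,0,0,0],[0,-0.001,0,0,0,0]]' >/dev/null; python3 f.py
```

```text
t 10.70 draw(mm) 33.70 lat -0.64 z 86.5 | Fu 10.3 Fv 6.0 Fz 10.4 g 48.4
t 10.95 draw(mm) 32.72 lat -0.65 z 86.5 | Fu 9.7 Fv 4.4 Fz 10.5 g 48.4
```

No catch yet: the load is just a hump in the sear ride. I'll pull on.

```bash
python3 -m inch '[[0,0.002,0,0,0,0],[0,0.004,0,0,0,0],[0,0.005,0,0,0,0],[0,0.005,0,0,0,0]]' >/dev/null; python3 f.py
python3 -m inch '[[0,0.001,0,0,0,0],[0,0.001,0,0,0,0],[0,0.001,0,0,0,0]]' >/dev/null; python3 f.py
python3 -m inch '[[0,0.001,0,0,0,0],[0,0.001,0,0,0,0],[0,0.001,0,0,0,0]]' >/dev/null; python3 f.py
```

```text
t 11.28 draw(mm) 37.87 lat -0.63 z 86.5 | Fu 8.3 Fv 5.7 Fz 10.4 g 48.4
t 11.53 draw(mm) 38.77 lat -0.65 z 86.5 | Fu 8.9 Fv 4.7 Fz 12.1 g 48.5
t 11.78 draw(mm) 39.73 lat -0.64 z 86.5 | Fu 8.9 Fv 6.0 Fz 10.7 g 48.5
```

```bash
python3 -m inch '[[0,0.001,0,0,0,0],[0,0.001,0,0,0,0],[0,0.001,0,0,0,0]]' >/dev/null; python3 f.py
python3 -m inch '[[0,0.001,0,0,0,0],[0,0.001,0,0,0,0],[0,0.001,0,0,0,0]]' >/dev/null; python3 f.py
```

```text
t 12.03 draw(mm) 40.73 lat -0.63 z 86.5 | Fu 8.7 Fv 4.7 Fz 10.8 g 48.5
t 12.28 draw(mm) 41.70 lat -0.65 z 86.5 | Fu 9.3 Fv 5.2 Fz 10.9 g 48.4
```

```bash
python3 -m inch '[[0,0.001,0,0,0,0],[0,0.001,0,0,0,0],[0,0.001,0,0,0,0]]' >/dev/null; python3 f.py
python3 -m inch '[[0,0.0007,0,0,0,0],[0,0.0007,0,0,0,0],[0,0.0007,0,0,0,0]]' >/dev/null; python3 f.py
```

```text
t 12.53 draw(mm) 42.65 lat -0.63 z 86.5 | Fu 10.1 Fv 4.8 Fz 10.5 g 48.4
t 12.78 draw(mm) 43.41 lat -0.61 z 86.5 | Fu 8.4 Fv 4.9 Fz 10.8 g 48.4
```

```bash
python3 -m inch '[[0,0.0007,0,0,0,0],[0,0.0007,0,0,0,0],[0,0.0007,0,0,0,0]]' >/dev/null; python3 f.py; python3 -m inch '[[0,0,0,0,0,0]]' >/dev/null; python3 f.py
```

```text
t 13.03 draw(mm) 44.10 lat -0.62 z 86.5 | Fu 9.6 Fv 5.7 Fz 10.7 g 48.5
t 13.12 draw(mm) 44.06 lat -0.68 z 86.5 | Fu 9.1 Fv 5.5 Fz 9.6 g 48.5
```

```bash
python3 -m inch '[[0,0.0007,0,0,0,0],[0,0.0007,0,0,0,0],[0,0.0007,0,0,0,0]]' >/dev/null; python3 f.py; python3 -m inch '[[0,0,0,0,0,0]]' >/dev/null; python3 f.py
```

```text
t 13.37 draw(mm) 44.75 lat -0.65 z 86.5 | Fu 9.6 Fv 5.2 Fz 10.5 g 48.5
t 13.45 draw(mm) 44.77 lat -0.65 z 86.5 | Fu 9.1 Fv 5.8 Fz 10.7 g 48.5
```

Run:
```python
from h import *
a=bot.read_camera('wrist')[:,:,::-1];b=bot.read_camera('scene')[:,:,::-1]
cv2.imwrite('pics/w3.png',np.vstack([cv2.resize(a[60:300,:],(700,300)),cv2.resize(b[200:420,200:480],(382,300)) if 0 else cv2.copyMakeBorder(cv2.resize(b[200:420,200:480],(382,300)),0,0,0,318,cv2.BORDER_CONSTANT)]))
```

```text
(no output)
```

View pics/w3.png

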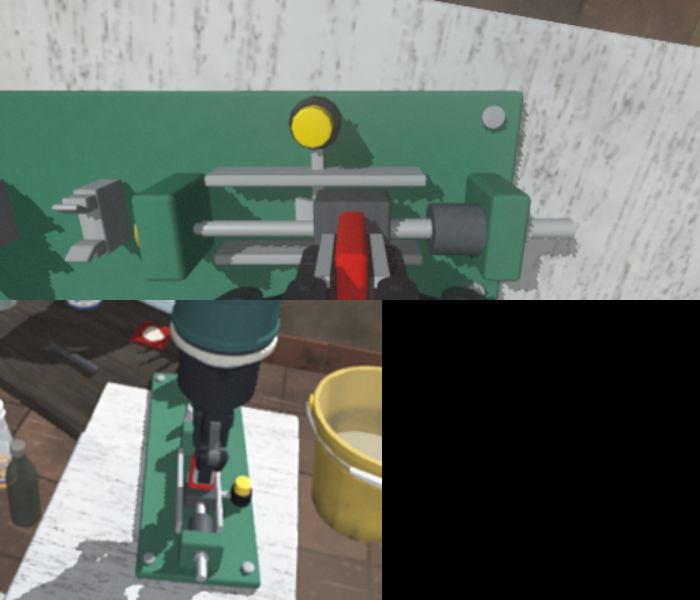

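The striker is well drawn: the rod stands out of the rear bracket and the pads hold the handle centred at (350,240). I'll pull on in small steps.

```bash
python3 -m inch '[[0,0.0007,0,0,0,0],[0,0.0007,0,0,0,0]]' >/dev/null; python3 f.py; python3 -m inch '[[0,0,0,0,0,0]]' >/dev/null; python3 f.py
python3 -m inch '[[0,0.0007,0,0,0,0],[0,0.0007,0,0,0,0]]' >/dev/null; python3 f.py; python3 -m inch '[[0,0,0,0,0,0]]' >/dev/null; python3 f.py
```

```text
t 13.72 draw(mm) 45.51 lat -0.62 z 86.5 | Fu 10.1 Fv 4.8 Fz 11.0 g 48.4
t 13.80 draw(mm) 45.45 lat -0.65 z 86.5 | Fu 10.4 Fv 6.0 Fz 10.9 g 48.4
t 13.97 draw(mm) 46.03 lat -0.66 z 86.5 | Fu 13.0 Fv 4.9 Fz 9.0 g 48.2
t 14.05 draw(mm) 45.94 lat -0.65 z 86.5 | Fu 11.5 Fv 5.2 Fz 8.9 g 48.2
```

The buffer has just been touched at about 45.4 mm, with only 2 N extra, so the catch is behind us. I'll ease forward to confirm that the sear holds.

```bash
python3 -m inch '[[0,-0.001,0,0,0,0],[0,-0.002,0,0,0,0],[0,-0.002,0,0,0,0]]' >/dev/null; python3 f.py
python3 -m inch '[[0,-0.001,0,0,0,0],[0,-0.001,0,0,0,0],[0,-0.001,0,0,0,0]]' >/dev/null; python3 f.py
python3 -m inch '[[0,-0.001,0,0,0,0],[0,-0.001,0,0,0,0],[0,-0.001,0,0,0,0]]' >/dev/null; python3 f.py
python3 -m inch '[[0,-0.001,0,0,0,0],[0,-0.001,0,0,0,0],[0,-0.001,0,0,0,0]]' >/dev/null; python3 f.py
```

```text
t 14.30 draw(mm) 43.97 lat -0.63 z 86.5 | Fu 9.9 Fv 6.3 Fz 10.2 g 48.4
t 14.55 draw(mm) 43.33 lat -0.64 z 86.5 | Fu 7.8 Fv 4.9 Fz 12.2 g 48.6
t 14.80 draw(mm) 43.19 lat -0.65 z 86.4 | Fu 1.4 Fv 6.2 Fz 16.1 g 49.3
t 15.05 draw(mm) 42.97 lat -0.65 z 86.4 | Fu -5.0 Fv 6.9 Fz 20.9 g 50.0
```

The sear holds: the force has reversed at 43 mm. I'll neutralise, open and lift.

```bash
python3 -m inch '[[0,0.0007,0,0,0,0],[0,0.0007,0,0,0,0]]' >/dev/null; python3 f.py
python3 -m inch '[[0,0,0,0,0,0],[0,0,0,0,0,0],[0,0,0,0,0,0],[0,0,0,0,0,0],[0,0,0,0,0,0]]' 0.04 >/dev/null; python3 f.py
python3 -m inch '[[0,0,-0.03,0,0,0],[0,0,-0.07,0,0,0],[0,0,-0.11,0,0,0],[0,0,-0.15,0,0,0],[0,0,-0.16,0,0,0]]'
python3 - <<'E'
from h import *
a=bot.read_camera('scene')[:,:,::-1].copy();cv2.imwrite('pics/s2.png',a)
S=cam('scene');u=np.array([.5417,.8406]);print(cv2.boundingRect(blob(a,(0,150,110),(8,255,255),(300,240,400,420))))
for d in(0,.04,.044):print(d,proj(S,[[*(np.array([.5163,.054])-u*(.036+d)),.076]]))
E
```

```text
t 15.22 draw(mm) 43.13 lat -0.62 z 86.4 | Fu -0.1 Fv 7.0 Fz 18.5 g 49.4
t 15.63 draw(mm) 44.15 lat -0.18 z 84.6 | Fu -1.3 Fv -0.4 Fz -0.6 g 0.0
time_s: 16.05
ee_pos: [0.4779, -0.0082, 0.2502]
eef_rot: [[0.84, -0.543, 0.007], [-0.543, -0.84, -0.0], [0.006, -0.003, -1.0]]
contact_force: [1.5, -0.3, 0.2]
grip_width: 0.0397
grip_force: 0.0
(339, 312, 20, 26)
0 [[347.6909 305.9361]]
0.04 [[348.1416 325.2943]]
0.044 [[348.1872 327.343 ]]
```

The handle now sits at scene row 325, a draw of about 40 mm, so the striker is caught. Now on to the rod, turning as I go.

```bash
python3 -m inch '[[-0.0098,-0.0136,0,0,0,-0.125],[-0.0196,-0.0272,0,0,0,-0.25],[-0.0294,-0.0408,0,0,0,-0.375],[-0.0392,-0.0544,0,0,0,-0.5],[-0.049,-0.068,0,0,0,-0.625]]' 0.05 >/dev/null
python3 -m inch '[[0,-0.0168,0,0,0,-0.125],[0,-0.0336,0,0,0,-0.25],[0,-0.0504,0,0,0,-0.375],[0,-0.0672,0,0,0,-0.5],[0,-0.084,0,0,0,-0.625]]' >/dev/null
python3 -m inch '[[0.0099,-0.0136,0,0,0,-0.125],[0.0198,-0.0272,0,0,0,-0.25],[0.0297,-0.0408,0,0,0,-0.375],[0.0396,-0.0544,0,0,0,-0.5],[0.0494,-0.068,0,0,0,-0.625]]' >/dev/null
python3 -m inch '[[0.016,-0.005,0,0,0,-0.125],[0.032,-0.01,0,0,0,-0.25],[0.048,-0.016,0,0,0,-0.375],[0.064,-0.021,0,0,0,-0.5],[0.08,-0.026,0,0,0,-0.625]]' >/dev/null
python3 -m inch '[[0,0,0.04,0,0,0],[0,0,0.06,0,0,0],[0,0,0.06,0,0,0]]'
python3 - <<'E'
from h import *
s=bot.read_state();im=bot.read_camera('wrist')[:,:,::-1].copy();cv2.imwrite('pics/w4.png',im);np.savez('w4.npz',ee_pos=s['ee_pos'],eef_rot=s['eef_rot'])
E
```

```text
time_s: 18.02
ee_pos: [0.4584, 0.3259, 0.1803]
eef_rot: [[-0.348, 0.937, -0.006], [0.937, 0.348, -0.003], [-0.001, -0.006, -1.0]]
contact_force: [-0.6, -0.5, -0.7]
grip_width: 0.0503
grip_force: 0.0
```

View pics/w4.png

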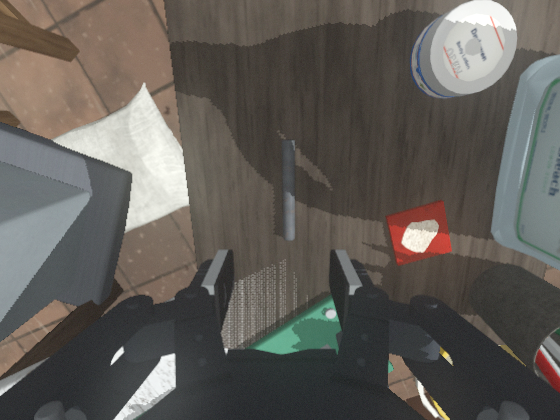

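The rod runs from (288,139) to (291,240) in the wrist view, nearly along tool x. The wax pot and tile are well clear of the fingers.

Run:
```python
from h import *
s=np.load('w4.npz');W,T,S=cam('wrist',s),cam('top'),cam('scene');R=s['eef_rot'];p=s['ee_pos']
q=onz(W,[[288.5,139.5],[291,239]],.010);print(q,np.linalg.norm(q[0]-q[1]))
print(tri(W,[288.5,139.5],S,[237.5,232.6]),tri(W,[291,239],S,[269.8,251.9]))
c=q.mean(0);d=q[0]-q[1];print('centre',c,'in tool',R.T@(c-p),'rod dir in tool',R.T@(d/np.linalg.norm(d)),np.degrees(np.arctan2(d[1],d[0])))
```

```text
[[0.4453 0.3791 0.01  ]
 [0.4846 0.2832 0.01  ]] 0.10363438641680739
(array([0.4452, 0.3789, 0.006 ]), np.float64(0.0005032986082841966)) (array([0.4833, 0.2825, 0.0066]), np.float64(0.003772995309234313))
centre [0.465  0.3311 0.01  ] in tool [0.0027 0.009  0.1703] rod dir in tool [ 0.9994 -0.0335 -0.0005] 112.28653836543833
```

```bash
python3 -m inch '[[0.0027,0.009,0.03,0,0,-0.033],[0.0027,0.009,0.07,0,0,-0.033],[0.0027,0.009,0.11,0,0,-0.033],[0.0027,0.009,0.14,0,0,-0.033],[0.0027,0.009,0.145,0,0,-0.033]]' 0.05
python3 -m inch '[[0,0,0,0,0,0],[0,0,0,0,0,0]]'
python3 - <<'E'
from h import *
s=bot.read_state();im=bot.read_camera('wrist')[:,:,::-1].copy();cv2.imwrite('pics/w5.png',im);W=cam('wrist',s);print(proj(W,[[.4453,.3791,.01],[.4846,.2832,.01]]))
E
```

```text
time_s: 18.48
ee_pos: [0.4665, 0.3317, 0.0365]
eef_rot: [[-0.378, 0.926, -0.004], [0.926, 0.378, -0.002], [-0.001, -0.004, -1.0]]
contact_force: [-1.1, 0.6, -0.1]
grip_width: 0.0499
grip_force: 0.0
time_s: 18.65
ee_pos: [0.4684, 0.3338, 0.0418]
eef_rot: [[-0.378, 0.926, 0.002], [0.926, 0.378, 0.001], [0.001, 0.002, -1.0]]
contact_force: [-0.2, -0.2, 0.3]
grip_width: 0.0502
grip_force: 0.0
[[272.3923 164.3761]
 [273.8899 331.3377]]
```

View pics/w5.png

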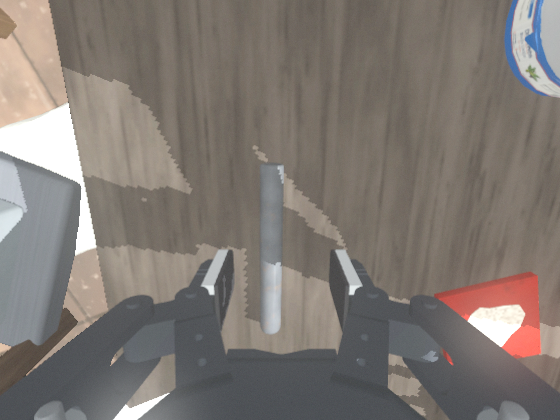

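The rod spans (272,165) to (271,331), about 5 mm off the jaw centre. I'll correct, descend and grip.

```bash
python3 -m inch '[[-0.001,-0.005,0.01,0,0,0],[-0.001,-0.005,0.017,0,0,0],[-0.001,-0.005,0.019,0,0,0],[-0.001,-0.005,0.019,0,0,0],[-0.001,-0.005,0.019,0,0,0]]' 0.03
python3 -m inch '[[0,0,0,0,0,0],[0,0,0,0,0,0],[0,0,0,0,0,0],[0,0,0,0,0,0],[0,0,0,0,0,0]]' 0.0 30
python3 -m inch '[[0,0,-0.003,0,0,0],[0,0,-0.02,0,0,0],[0,0,-0.06,0,0,0],[0,0,-0.08,0,0,0],[0,0,-0.08,0,0,0]]'
python3 -m inch '[[0,0,0,0,0,0],[0,0,0,0,0,0],[0,0,0,0,0,0]]'
python3 - <<'E'
from h import *
s=bot.read_state();im=bot.read_camera('wrist')[:,:,::-1].copy();cv2.imwrite('pics/w6.png',im[100:420,130:430]);np.savez('w6.npz',ee_pos=s['ee_pos'],eef_rot=s['eef_rot'])
E
```

```text
time_s: 19.12
ee_pos: [0.4633, 0.3302, 0.0206]
eef_rot: [[-0.378, 0.926, -0.0], [0.926, 0.378, 0.0], [0.0, -0.0, -1.0]]
contact_force: [0.5, -0.1, 0.1]
grip_width: 0.0303
grip_force: 0.0
time_s: 19.53
ee_pos: [0.4635, 0.3303, 0.0209]
eef_rot: [[-0.378, 0.926, 0.0], [0.926, 0.378, 0.0], [0.0, 0.001, -1.0]]
contact_force: [-1.1, -0.3, 5.6]
grip_width: 0.012
grip_force: 30.0
time_s: 19.95
ee_pos: [0.4645, 0.3314, 0.1046]
eef_rot: [[-0.378, 0.926, 0.004], [0.926, 0.378, 0.003], [0.001, 0.005, -1.0]]
contact_force: [0.1, 0.0, -0.6]
grip_width: 0.0116
grip_force: 29.5
time_s: 20.2
ee_pos: [0.4628, 0.3296, 0.0995]
eef_rot: [[-0.378, 0.926, -0.001], [0.926, 0.378, -0.001], [-0.0, -0.002, -1.0]]
contact_force: [1.1, -0.2, -1.0]
grip_width: 0.0118
grip_force: 29.5
```

View pics/w6.png

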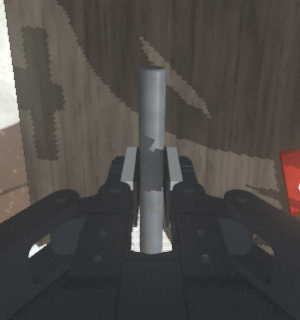

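The rod is gripped straight along tool x, with its ends at px (282,168) and (282,352). Next I'll carry it over the saddles, measuring the rod's place in the hand at the same time.

```bash
python3 -m inch '[[0,0,-0.03,0,0,0.05],[-0.025,0.002,-0.06,0,0,0.15],[-0.055,0.004,-0.06,0,0,0.26],[-0.085,0.0065,-0.06,0,0,0.37],[-0.1115,0.0085,-0.06,0,0,0.48]]' >/dev/null
python3 -m inch '[[-0.0244,0.0148,0,0,0,0.12],[-0.0488,0.0296,0,0,0,0.24],[-0.0732,0.0445,0,0,0,0.36],[-0.0976,0.0593,0,0,0,0.48],[-0.0976,0.0593,0,0,0,0.48]]' >/dev/null
python3 -m inch '[[0,0,0,0,0,0],[0,0,0,0,0,0],[0,0,0,0,0,0]]'
python3 - <<'E'
from h import *
s6=dict(np.load('w6.npz'));W=cam('wrist',s6);R=s6['eef_rot'];p=s6['ee_pos']
for zt in(.008,.0144):
    q=onz(W,[[282,167],[282,352]],p[2]-zt);print(zt,(q-p)@R,np.linalg.norm(q[0]-q[1]))
s=bot.read_state();im=bot.read_camera('wrist')[:,:,::-1].copy();cv2.imwrite('pics/w7.png',im);np.savez('w7.npz',ee_pos=s['ee_pos'],eef_rot=s['eef_rot'])
W=cam('wrist',s);O=np.array([.5163,.054]);u=np.array([.5417,.8406]);v=np.array([-u[1],u[0]])
g=blob(im,(60,80,40),(90,255,200));print('plate poly',cv2.approxPolyDP(cv2.convexHull(g),5,True).reshape(-1,2).tolist())
print('pred corners',proj(W,[[*(O+a*u+b*v),.012] for a,b in((.175,-.065),(.175,.065),(-.165,.065),(-.165,-.065))]).tolist())
y=blob(im,(22,150,120),(35,255,255));print('trip',cen(y),'pred',proj(W,[[*(O-.056*u-.05*v),.042]]))
E
```

```text
time_s: 21.33
ee_pos: [0.5628, 0.1286, 0.1601]
eef_rot: [[0.539, 0.842, -0.001], [0.842, -0.539, 0.0], [-0.0, -0.001, -1.0]]
contact_force: [0.2, 0.6, -1.1]
grip_width: 0.0116
grip_force: 29.7
0.008 [[ 0.0532  0.0005  0.008 ]
 [-0.0466  0.0007  0.008 ]] 0.09976775718461607
0.0144 [[ 0.0522  0.0005  0.0144]
 [-0.0525  0.0007  0.0144]] 0.10467115305082932
plate poly [[355, 104], [343, 294], [223, 294], [211, 104]]
pred corners [[358.59684504631934, 102.76860571877552], [207.72430440991485, 102.18091049083029], [226.91488209402166, 405.0245989686139], [336.17396043796896, 405.4975164164315]]
trip [479.1559  67.1398] pred [[332.5629 348.7763]]
```

View pics/w7.png

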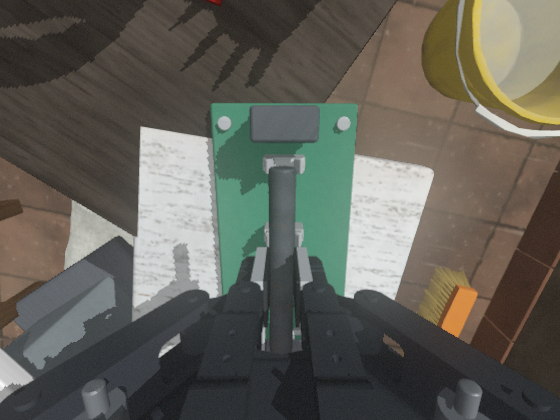

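The rod lies in line over the slot, on column 282 against 284 for the saddles, and the end stop is ahead at rows 106–141. The plate agrees with the predicted lateral position to about 1 mm. I'll descend in stages, guided by the pose and force readings.

```bash
cat > g.py <<'E'
from h import *
s=bot.read_state();O=np.array([.5163,.054]);u=np.array([.5417,.8406]);v=np.array([-u[1],u[0]]);p=np.array(s['ee_pos']);f=np.array(s['contact_force'])
print('t %.2f punch x %.1f y %.1f z %.1f | Fu %.1f Fv %.1f Fz %.1f g %.1f w %.1f'%(s['time_s'],*(1e3*np.array([(p[:2]-O)@u,(p[:2]-O)@v,p[2]])),f[:2]@u,f[:2]@v,f[2],s['grip_force'],1e3*s['grip_width']))
E
python3 -m inch '[[-0.0015,0.0007,0.03,0,0,0],[-0.0015,0.0007,0.055,0,0,0],[-0.0015,0.0007,0.07,0,0,0],[-0.0015,0.0007,0.07,0,0,0],[-0.0015,0.0007,0.07,0,0,0]]' >/dev/null
python3 -m inch '[[0,0,0,0,0,0],[0,0,0,0,0,0],[0,0,0,0,0,0]]' >/dev/null; python3 g.py
python3 - <<'E'
from h import *
W=cam('wrist',dict(np.load('w7.npz')));O=np.array([.5163,.054]);u=np.array([.5417,.8406]);v=np.array([-u[1],u[0]])
print(proj(W,[[*(O+a*u+b*v),z] for a,b,z in((.125,0,.048),(.06,0,.048),(.145,.025,.065),(.145,-.025,.065),(.145,.025,.012),(.119,0,.048),(.131,0,.048))]))
s=bot.read_state();im=bot.read_camera('wrist')[:,:,::-1].copy();W=cam('wrist',s)
gr=cv2.cvtColor(im,cv2.COLOR_BGR2GRAY);print('rod/saddle rows');
P=proj(W,[[*(O+.125*u+b*v),.048] for b in(-.0085,.0085)]);print(P)
g=blob(im,(60,80,40),(90,255,200)).reshape(-1,2)
for r in(150,200):
    x=g[g[:,1]==r][:,0];q=onz(W,[[x.min(),r],[x.max(),r]],.012);print(r,x.min(),x.max(),(q[:,:2]-O)@np.c_[u,v]*1e3)
E
```

```text
t 22.05 punch x 86.2 y -0.8 z 91.6 | Fu -0.6 Fv -0.4 Fz -1.1 g 29.6 w 12.1
[[283.0141 166.8569]
 [282.5959 242.4751]
 [248.5382 142.6313]
 [318.0047 142.9057]
 [254.9202 138.1181]
 [282.9727 174.3384]
 [283.0562 159.2638]]
rod/saddle rows
[[294.366  182.5433]
 [264.595  182.5101]]
150 187 374 [[139.7206  62.3942]
 [139.8717 -63.4436]]
200 192 369 [[104.8923  62.009 ]
 [105.0288 -63.0971]]
```

```bash
python3 -m inch '[[0,-0.0006,0.008,0,0,0],[0,-0.0006,0.016,0,0,0],[0,-0.0006,0.024,0,0,0],[0,-0.0006,0.029,0,0,0],[0,-0.0006,0.029,0,0,0]]' >/dev/null; python3 g.py
python3 -m inch '[[0,0,0.001,0,0,0],[0,0,0.002,0,0,0],[0,0,0.002,0,0,0]]' >/dev/null; python3 g.py
python3 -m inch '[[0,0,0.001,0,0,0],[0,0,0.002,0,0,0],[0,0,0.002,0,0,0]]' >/dev/null; python3 g.py
```

```text
t 22.52 punch x 85.2 y 0.7 z 59.9 | Fu 0.0 Fv -1.1 Fz -1.8 g 29.7 w 12.1
t 22.77 punch x 85.8 y 0.1 z 59.5 | Fu -0.1 Fv -0.0 Fz -1.6 g 29.7 w 12.0
t 23.02 punch x 85.7 y 0.1 z 57.4 | Fu 0.0 Fv 0.2 Fz -0.8 g 29.7 w 11.8
```

```bash
python3 -m inch '[[0,0,0.001,0,0,0],[0,0,0.001,0,0,0],[0,0,0.001,0,0,0]]' >/dev/null; python3 g.py
python3 -m inch '[[0,0,0.001,0,0,0],[0,0,0.001,0,0,0],[0,0,0.001,0,0,0]]' >/dev/null; python3 g.py
python3 -m inch '[[0,0,0.001,0,0,0],[0,0,0.001,0,0,0],[0,0,0.001,0,0,0]]' >/dev/null; python3 g.py
```

```text
t 23.27 punch x 85.7 y 0.2 z 56.5 | Fu 0.2 Fv -0.2 Fz -1.7 g 29.7 w 11.8
t 23.52 punch x 85.7 y 0.2 z 55.4 | Fu -0.6 Fv 1.4 Fz -1.0 g 29.7 w 11.8
t 23.77 punch x 85.7 y 0.2 z 54.5 | Fu 0.3 Fv -0.5 Fz -1.9 g 29.7 w 11.6
```

```bash
python3 -m inch '[[0,0,0.001,0,0,0],[0,0,0.001,0,0,0],[0,0,0.001,0,0,0]]' >/dev/null; python3 g.py
python3 -m inch '[[0,0,0.0007,0,0,0],[0,0,0.0007,0,0,0],[0,0,0.0007,0,0,0]]' >/dev/null; python3 g.py
```

```text
t 24.02 punch x 85.8 y 0.1 z 54.3 | Fu -5.9 Fv 5.0 Fz 16.6 g 31.8 w 12.1
t 24.27 punch x 85.8 y 0.0 z 54.2 | Fu -10.6 Fv 8.1 Fz 29.8 g 33.5 w 12.0
```

Bottomed at TCP z 54.3 mm, as predicted (54.4). I'll relieve the load, then slide the rod home.

```bash
python3 -m inch '[[0,0,-0.0014,0,0,0],[0.001,0,-0.0014,0,0,0],[0.002,0,-0.0014,0,0,0],[0.003,0,-0.0014,0,0,0],[0.003,0,-0.0014,0,0,0]]' >/dev/null; python3 g.py
python3 -m inch '[[0.001,0,0,0,0,0],[0.002,0,0,0,0,0],[0.002,0,0,0,0,0]]' >/dev/null; python3 g.py
python3 -m inch '[[0.001,0,0,0,0,0],[0.001,0,0,0,0,0],[0.001,0,0,0,0,0]]' >/dev/null; python3 g.py
```

```text
t 24.68 punch x 88.5 y -0.2 z 54.3 | Fu -4.7 Fv -0.3 Fz 9.1 g 30.9 w 12.0
t 24.93 punch x 90.5 y -0.3 z 54.3 | Fu -4.4 Fv -0.9 Fz 8.2 g 30.8 w 11.9
t 25.18 punch x 91.5 y -0.3 z 54.3 | Fu -4.8 Fv -0.9 Fz 8.0 g 30.8 w 11.8
```

```bash
python3 -m inch '[[0.001,0,0,0,0,0],[0.001,0,0,0,0,0],[0.001,0,0,0,0,0]]' >/dev/null; python3 g.py
python3 -m inch '[[0.001,0,0,0,0,0],[0.001,0,0,0,0,0],[0.001,0,0,0,0,0]]' >/dev/null; python3 g.py
python3 -m inch '[[0.001,0,0,0,0,0],[0.001,0,0,0,0,0],[0.001,0,0,0,0,0]]' >/dev/null; python3 g.py
```

```text
t 25.43 punch x 92.5 y -0.3 z 54.3 | Fu -4.7 Fv 0.1 Fz 8.8 g 30.8 w 11.8
t 25.68 punch x 93.1 y -0.4 z 54.3 | Fu -7.9 Fv 0.6 Fz 10.6 g 31.2 w 11.6
t 25.93 punch x 93.2 y -0.4 z 54.3 | Fu -13.8 Fv 1.6 Fz 17.3 g 31.9 w 11.6
```

```bash
python3 -m inch '[[0,0,-0.0008,0,0,0],[0.0005,0,-0.0008,0,0,0],[0.0005,0,-0.0008,0,0,0]]' >/dev/null; python3 g.py
python3 -m inch '[[0,0,0,0,0,0],[0,0,0,0,0,0],[0,0,0,0,0,0],[0,0,0,0,0,0],[0,0,0,0,0,0]]' 0.035 >/dev/null; python3 g.py
python3 -m inch '[[0,0,-0.01,0,0,0],[0,0,-0.03,0,0,0],[0,0,-0.06,0,0,0],[0,0,-0.09,0,0,0],[0,0,-0.1,0,0,0]]' >/dev/null
python3 -m inch '[[0,0,0,0,0,0],[0,0,0,0,0,0],[0,0,0,0,0,0]]' >/dev/null; python3 g.py
python3 - <<'E'
from h import *
s=bot.read_state();im=bot.read_camera('wrist')[:,:,::-1].copy();cv2.imwrite('pics/w8.png',im)
W=cam('wrist',s);O=np.array([.5163,.054]);u=np.array([.5417,.8406]);v=np.array([-u[1],u[0]])
# rod ends: grey profile along the rod's centre line (top ridge z .0465) and across it
hsv=cv2.cvtColor(im,cv2.COLOR_BGR2HSV)
for a in range(34,152,3):
    x,y=np.round(proj(W,[[*(O+a/1e3*u-.0005*v),.0465]])[0]).astype(int);print(a,(x,y),hsv[y,x].tolist(),end=' ')
print()
for a in(75,92,108):
    print(a,[hsv[tuple(np.round(proj(W,[[*(O+a/1e3*u+b/1e3*v),.040]])[0]).astype(int)[::-1])].tolist() for b in range(-14,15,2)])
print(s['ee_pos'],s['eef_rot'])
E
```

```text
t 26.18 punch x 93.2 y -0.2 z 54.4 | Fu -11.5 Fv -0.0 Fz 5.4 g 30.5 w 12.2
t 26.60 punch x 95.4 y 0.2 z 55.0 | Fu -0.2 Fv -0.3 Fz -0.3 g 0.0 w 35.1
t 27.27 punch x 94.8 y 0.3 z 154.4 | Fu -0.0 Fv 0.0 Fz -0.4 g 0.0 w 35.0
34 (np.int64(282), np.int64(279)) [22, 143, 152] 37 (np.int64(282), np.int64(276)) [22, 139, 150] 40 (np.int64(282), np.int64(273)) [76, 102, 110] 43 (np.int64(282), np.int64(270)) [94, 22, 93] 46 (np.int64(282), np.int64(267)) [93, 22, 103] 49 (np.int64(282), np.int64(264)) [90, 20, 103] 52 (np.int64(282), np.int64(260)) [94, 20, 104] 55 (np.int64(282), np.int64(257)) [85, 15, 99] 58 (np.int64(282), np.int64(254)) [90, 20, 101] 61 (np.int64(282), np.int64(251)) [99, 24, 105] 64 (np.int64(282), np.int64(248)) [94, 20, 101] 67 (np.int64(282), np.int64(244)) [97, 22, 103] 70 (np.int64(282), np.int64(241)) [94, 20, 102] 73 (np.int64(282), np.int64(238)) [77, 19, 96] 76 (np.int64(282), np.int64(234)) [87, 24, 96] 79 (np.int64(282), np.int64(231)) [86, 20, 102] 82 (np.int64(282), np.int64(228)) [86, 18, 99] 85 (np.int64(282), np.int64(224)) [98, 27, 103] 88 (np.int64(282)
[... 1141 characters left out ...]
, [98, 20, 100], [94, 21, 97], [84, 28, 90], [86, 26, 78], [76, 44, 64], [86, 18, 102], [85, 16, 97], [86, 18, 99], [80, 15, 101]]
92 [[79, 108, 146], [78, 110, 146], [78, 109, 141], [77, 108, 146], [81, 52, 103], [90, 23, 102], [90, 20, 100], [90, 21, 99], [90, 20, 89], [81, 34, 76], [78, 106, 128], [78, 115, 144], [78, 107, 146], [76, 106, 101], [78, 101, 101]]
108 [[78, 111, 142], [77, 107, 143], [77, 107, 140], [77, 114, 143], [85, 29, 97], [98, 20, 104], [99, 17, 103], [97, 22, 104], [98, 23, 89], [81, 32, 80], [78, 93, 88], [76, 101, 98], [77, 106, 96], [78, 101, 98], [76, 103, 97]]
[0.5674 0.1339 0.1544] [[ 0.5413  0.8408 -0.0009]
 [ 0.8408 -0.5413 -0.0002]
 [-0.0007 -0.0006 -1.    ]]
```

The rod reads as running from punch x ≈ 41 to the stop and lies laterally in the slot, so it is home. Next I'll close the fingers and move over the trip button.

```bash
python3 -m inch '[[-0.0106,0.0036,0,0,0,0.104],[-0.0211,0.0072,0,0,0,0.208],[-0.0317,0.0108,0,0,0,0.312],[-0.0422,0.0144,0,0,0,0.416],[-0.0528,0.018,0,0,0,0.52]]' 0.0 30 >/dev/null
python3 -m inch '[[-0.0069,0.0077,0,0,0,0.104],[-0.0138,0.0154,0,0,0,0.208],[-0.0207,0.023,0,0,0,0.312],[-0.0276,0.0307,0,0,0,0.416],[-0.0345,0.0384,0,0,0,0.52]]' >/dev/null
python3 -m inch '[[-0.0022,0.0101,0,0,0,0.106],[-0.0044,0.0202,0,0,0,0.212],[-0.0065,0.0303,0,0,0,0.318],[-0.0087,0.0404,0,0,0,0.424],[-0.0109,0.0505,0,0,0,0.53]]' >/dev/null
python3 -m inch '[[0,0,0.04,0,0,0],[0,0,0.06,0,0,0],[0,0,0.06,0,0,0],[0,0,0.06,0,0,0],[0,0,0.06,0,0,0]]'
python3 - <<'E'
from h import *
s=bot.read_state();im=bot.read_camera('wrist')[:,:,::-1].copy();W=cam('wrist',s)
O=np.array([.5163,.054]);u=np.array([.5417,.8406]);v=np.array([-u[1],u[0]]);t=np.array([*(O-.056*u-.05*v),.042])
y=blob(im,(22,150,100),(35,255,255));print(cen(y),cv2.boundingRect(y),proj(W,[t]),onz(W,[cen(y)],.042))
R=np.array(s['eef_rot']);print(s['ee_pos'],R.T@(t-s['ee_pos']))
E
```

```text
time_s: 28.98
ee_pos: [0.5289, -0.0198, 0.0957]
eef_rot: [[0.841, -0.54, 0.0], [-0.54, -0.841, 0.0], [0.0, -0.0, -1.0]]
contact_force: [0.4, 1.1, 0.1]
grip_width: -0.0002
grip_force: 0.0
[282.3129 233.1462] (268, 218, 29, 30) [[282.6542 239.3098]] [[ 0.5317 -0.0223  0.042 ]]
[ 0.5289 -0.0198  0.0957] [-0.0005  0.0008  0.0537]
```

```bash
python3 -m inch '[[0.0012,0.0008,0.01,0,0,0],[0.0012,0.0008,0.02,0,0,0],[0.0012,0.0008,0.03,0,0,0],[0.0012,0.0008,0.03,0,0,0],[0.0012,0.0008,0.03,0,0,0]]' >/dev/null; python3 g.py
python3 -m inch '[[0,0,0.002,0,0,0],[0,0,0.004,0,0,0],[0,0,0.004,0,0,0],[0,0,0.004,0,0,0]]' >/dev/null; python3 g.py
python3 -m inch '[[0,0,0.001,0,0,0],[0,0,0.002,0,0,0],[0,0,0.002,0,0,0]]' >/dev/null; python3 g.py
```

```text
t 29.45 punch x -56.7 y -51.1 z 64.2 | Fu 1.0 Fv 0.2 Fz 0.7 g 0.0 w 0.1
t 29.78 punch x -56.4 y -51.5 z 61.1 | Fu -0.4 Fv -0.4 Fz -1.1 g 0.0 w 0.3
t 30.03 punch x -56.4 y -51.6 z 59.1 | Fu -1.1 Fv -0.8 Fz 3.4 g 1.7 w -0.0
```

Contact is at about z 60. I'll press on to about 7.5 mm.

```bash
python3 -m inch '[[0,0,0.001,0,0,0],[0,0,0.002,0,0,0],[0,0,0.002,0,0,0]]' >/dev/null; python3 g.py
python3 -m inch '[[0,0,0.001,0,0,0],[0,0,0.002,0,0,0],[0,0,0.002,0,0,0]]' >/dev/null; python3 g.py
python3 -m inch '[[0,0,0.001,0,0,0],[0,0,0.001,0,0,0],[0,0,0.001,0,0,0]]' >/dev/null; python3 g.py
python3 - <<'E'
from h import *
S=cam('scene');a=bot.read_camera('scene')[:,:,::-1].copy();cv2.imwrite('pics/s3.png',a)
print(cv2.boundingRect(blob(a,(0,150,110),(8,255,255),(300,240,400,420))))
E
```

```text
t 30.28 punch x -56.4 y -51.6 z 57.0 | Fu -1.2 Fv -0.9 Fz 2.4 g 1.6 w -0.2
t 30.53 punch x -56.4 y -51.6 z 54.9 | Fu 0.4 Fv -1.9 Fz 2.4 g 1.0 w -0.0
t 30.78 punch x -56.4 y -51.5 z 54.0 | Fu 0.2 Fv -0.3 Fz 2.0 g 1.1 w 0.4
(339, 295, 20, 26)
```

It fired: the handle went from row 312 to 295, against 292 when fully forward, so the draw is about 8 mm and the striker is resting on the rod. I'll lift off and verify.

```bash
python3 -m inch '[[0,0,-0.01,0,0,0],[0,0,-0.04,0,0,0],[0,0,-0.08,0,0,0],[0,0,-0.12,0,0,0],[0,0,-0.16,0,0,0]]' >/dev/null
python3 -m inch '[[0,0,-0.03,0,0,0],[0,0,-0.03,0,0,0],[0,0,-0.03,0,0,0],[0,0,-0.03,0,0,0],[0,0,-0.03,0,0,0]]'
python3 - <<'E'
from h import *
s=bot.read_state();im=bot.read_camera('wrist')[:,:,::-1].copy();W=cam('wrist',s);S=cam('scene')
O=np.array([.5163,.054]);u=np.array([.5417,.8406]);v=np.array([-u[1],u[0]])
hsv=cv2.cvtColor(im,cv2.COLOR_BGR2HSV);print(s['ee_pos'])
for a in range(26,152,3):
    x,y=np.round(proj(W,[[*(O+a/1e3*u-.0005*v),.0465]])[0]).astype(int)
    if 0<=x<560 and 0<=y<420: print(a,hsv[y,x].tolist(),end=' ')
a=bot.read_camera('scene')[:,:,::-1].copy();t=bot.read_camera('top')[:,:,::-1].copy();cv2.imwrite('pics/t3.png',t)
print('\n',cv2.boundingRect(blob(a,(0,150,110),(8,255,255),(300,240,400,420))))
d=cv2.absdiff(t,cv2.imread('pics/top0.png')).max(2)
for n,b in(('pot',(198,190,224,216)),('tape',(160,204,196,240)),('tile',(255,170,279,196))):print(n,d[b[1]:b[3],b[0]:b[2]].mean())
E
```

```text
time_s: 31.67
ee_pos: [0.5283, -0.0213, 0.243]
eef_rot: [[0.841, -0.541, -0.002], [-0.541, -0.841, 0.0], [-0.002, 0.001, -1.0]]
contact_force: [-0.5, -0.5, -0.6]
grip_width: 0.0004
grip_force: 0.0
[ 0.5283 -0.0213  0.243 ]
26 [24, 105, 165] 29 [21, 59, 159] 32 [86, 15, 134] 35 [79, 32, 113] 38 [85, 20, 78] 41 [90, 12, 85] 44 [84, 14, 93] 47 [103, 18, 98] 50 [98, 21, 98] 53 [102, 13, 95] 56 [90, 16, 93] 59 [94, 22, 93] 62 [90, 22, 94] 65 [94, 21, 96] 68 [85, 16, 97] 71 [84, 14, 91] 74 [60, 3, 86] 77 [99, 29, 89] 80 [98, 22, 93] 83 [90, 19, 94] 86 [72, 14, 90] 89 [93, 29, 88] 92 [94, 20, 90] 95 [90, 23, 89] 98 [99, 22, 83] 101 [93, 27, 85] 104 [107, 20, 91] 107 [97, 24, 96] 110 [103, 25, 92] 113 [99, 19, 92] 116 [90, 11, 91] 119 [96, 14, 89] 122 [105, 18, 86] 125 [95, 17, 89] 128 [105, 23, 90] 131 [99, 21, 86] 134 [99, 29, 61] 137 [84, 22, 59] 140 [83, 18, 57] 143 [94, 36, 50] 146 [94, 40, 45] 149 [100, 19, 41] 
 (339, 295, 20, 26)
pot 4.544378698224852
tape 4.291666666666667
tile 5.160256410256411
```

```bash
python3 -c "
from cell import bot
print(bot.sign_off())"
```

```text
the job is handed in; nothing more can be done
None
```

The job is handed in at about 32 s: the striker was caught at about 43 mm, the rod was pushed home and released, and the trip fired it; the rod still reads home with the striker about 8 mm drawn on its end, and the other things look unmoved. While drawing it I touched the buffer lightly (about 2 N).

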